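Lay a standing mini computer on its side on the service stand

TASK

Tip the small desktop computer, which stands on end, over the stop edge of the service stand and lay it flat on its broad side on the rubber pad, square with the stand, for service. Push it over and ease it down with the fingers, without squeezing, lifting or carrying it, so that it lands gently instead of falling. Leave the mouse, the jar and the bare disc drive where they are, and let go of everything at the end.

Things in the scene. Friction and masses are not known exactly. Their poses are not given: they have to be found in the camera images.
- stand: Fixed stand, 200 mm wide (x), 230 long (y), z up. Origin at bench level under the middle of its step (yellow line). y<0: deck, 115 mm long, top 50 mm above the bench. y 0 to 115 mm: pad with blue sides, top 60 mm up. Both tops are black grippy rubber. The 10 mm step face at y=0 is the stop for the computer's foot. +y is the way to lay the computer; beyond the pad's end is bare bench.
- computer: Loose grey closed box, 120 mm wide (x), 40 thick (y), 180 tall (z), vents on both broad sides, black front with green button on -x; 0.45 to 0.8 kg, evenly spread. Origin: centre of its underside. Starts upright on the deck, +y side 2 to 4 mm from the step, nearly parallel to the stand. Pushed at the top towards +y it tips over the step's edge; past about 0.22 rad it falls by itself.
- computer_mid (a point): Centre of the computer, 90 mm above its underside; same axes. Laid down as wanted, the computer's +y side is on the pad, its z axis along the stand's +y, its foot still at the step, and its top 55 mm juts out beyond the pad's end, 60 mm above the bench: there a finger can be under it until it rests.
- foot_edge (a point): Middle of the computer's lower edge on its +y broad side: the edge next to the step, about which it tips. It stays low, by the step, all the time.
- mouse: Black computer mouse, 100 x 56 x 33 mm, loose, not to be moved. Origin at the centre of its underside, long along its x.
- jar: Small clear jar with blue cap, 44 mm across, 60 mm high, loose, standing, not to be moved. Origin at the centre of its underside.
- drive: Bare slim disc drive, steel slab 132 x 104 x 14 mm with black front strip, loose, lying flat, not to be moved. Origin at the centre of its underside.
Not all that is in view belongs to the job. There is more than one size of the computer; the one meant has the size given above.

How it is judged:
By the outcome, as a careful person would: the job done as asked, in the order asked, and still so for the second after the job is handed in, with the robot touching nothing.
It also fails if it takes over 48 s, if anything falls off the work surface, if the arm or the gripper's body presses on something with over 40 N, if the wrist force passes 120 N, or if a joint passes its speed limit or range.

ROBOT

A 7-joint arm with a two-finger parallel gripper is mounted at the origin on the work surface. World frame = base frame: x ahead of the robot, y to its left, z up, the work surface at z = 0. Lengths are in m, angles in rad, forces in N, time in s.
With the tool pointing down it reaches from about 0.425 to 0.925 m from the base axis. Payload 6.8 kg.
Tool frame: the origin (TCP) lies at the very end of the fingers, on their centre line; the grasp point (between the pads) lies 19 mm behind it; y points along the fingers, z is the direction in which the jaws open and shut, and the axes are right-handed (so a half turn about y gives the same grasp; the last joint's range is limited). The gripper opens to 85 mm and grips with 20 to 120 N. Pads are 22 mm wide; open, the fingers measure 114 mm over their backs; the gripper's body (76 mm by 85 mm) begins 54 mm behind the grasp point. The pads swing forward as they close: fully open they stand 13 mm farther back than shut.
Start: joints at [1.144, 0.477, 0.022, 1.555, -0.011, 1.109, -0.083], TCP at [0.212, -0.641, 0.21] pointing down, gripper open.
Joint ranges: [-2.96, 2.96], [-0.34, 2.1], [-1.41, 1.46], [0.24, 2.44], [-1.37, 4.51], [0.17, 1.92], [-2.96, 2.96]. Speed limits (rad/s): [2.39, 2.39, 3.14, 3.14, 3.14, 3.14, 3.14].

INTERFACE

Orientations are given as a rotation vector (axis times angle).
In Python, from bench import r gives the robot as it stands.
- The arm moves only by the tool drive_tool, never from a script. Its argument "series" is a list of rows, each a list of 7 numbers: the shift along the tool's x, y, z in mm, then the turn, a rotation vector about the tool's x, y, z in degrees, then the finger opening in mm, from 0 to 85.4. In form: [[tx, ty, tz, wx, wy, wz, grip], ...]. A call has 1 to 5 rows; each row is the pose to reach, as a shift and turn from the pose measured when the call began, along the tool's axes at that moment; what a row does not reach only later rows make up. A row lasts 1/10 s, in which the tool goes at most 50 mm and 8.59 degrees, less where a joint would pass 70% of its speed; a pose out of reach is approached as far as the arm can. A call with a gripper value outside its range is refused whole. The fingers move at their own pace and stop on an object; "squeeze" is the grip in N (left out, the last holds). Time passes only in rows, so rows that repeat a pose let the fingers close. It gives the time, the measured TCP pose, the force and the opening at its end, in the units of the state.
- r.get_obs(): the state, without advancing time (a new reading comes with each control period).
- r.grab_frame(name): name is "scene" or "top"; returns a dict with "frame" (400x640x3 uint8, blue, green, red), "intrinsics" (3x3 intrinsics, pixels), "rvec" (rotation vector, rad) and "tvec" (3), from world to camera coordinates, as OpenCV has them. Camera axes: x right, y down, z forward; pixel columns grow to the right and rows downward; lengths in m; the calibration is good to about 2 mm. A picture is of the moment at which its call begins. There is no depth.
- r.hand_in(): hands the job in, once; it reports no verdict.
The state is a dict: "clock": time; "joints": joint angles; "qvel": joint speeds; "tau": joint torques, N m; "tcp_pos": TCP position; "orientation": TCP orientation; "contact_force": force on the tool from outside, world axes, zero at the start; "moment": the same for the moment, N m; "grip_width": finger opening in m.
Only numpy, scipy, OpenCV 4.12 (cv2) and the standard library are available. Lean on these libraries where they do the work, as an engineer would, in place of code of your own. Each camera call takes 0.05 s, during which the arm holds its last target.

## Working session

There is one attempt and no reset: what is moved stays moved. The work goes in short steps, Python scripts to look and compute and a tool call to move; the robot and the scene stay as the last step left them, time stands still between calls to the robot, and variables do not carry over. Pictures are saved under pics/ and viewed, and the job is handed in when it is done.

Besides the shell and the picture viewer there is one more tool, called by a JSON object that holds its "name" and its "arguments", one argument or row to a line. drive_tool: Moves the arm, as the interface text tells. Its arguments: {"type":"object","properties":{"series":{"type":"array","items":{"type":"array","items":{"type":"number"}}},"squeeze":{"type":"number"}},"required":["series"]}

```bash
ls; mkdir -p pics; cat > h.py <<'E'
import numpy as np, cv2
from bench import r
def snap(n,fn):
    f=r.grab_frame(n); cv2.imwrite('pics/'+fn+'.png',f['frame'])
    np.savez('pics/'+n+'.npz',K=f['intrinsics'],rv=f['rvec'],tv=f['tvec'])
    return f
def cal(n):
    d=np.load('pics/'+n+'.npz'); return d['K'].astype(float),d['rv'].astype(float).ravel(),d['tv'].astype(float).ravel()
def proj(n,P):
    K,rv,tv=cal(n); return cv2.projectPoints(np.asarray(P,float).reshape(-1,1,3),rv,tv,K,None)[0].reshape(-1,2)
def onz(n,uv,z):
    K,rv,tv=cal(n); R=cv2.Rodrigues(rv)[0]; c=-R.T@tv
    d=R.T@np.linalg.inv(K)@np.array([uv[0],uv[1],1.]); return c+d*(z-c[2])/d[2]
def crop(fn,x0,y0,x1,y1,s,out):
    im=cv2.imread('pics/'+fn+'.png')[y0:y1,x0:x1]; cv2.imwrite('pics/'+out+'.png',cv2.resize(im,None,fx=s,fy=s,interpolation=cv2.INTER_CUBIC))
def st():
    o=r.get_obs(); print({k:np.round(o[k],4).tolist() for k in o})
E
python3 - <<'E'
from h import *
snap('scene','s0');snap('top','t0');st()
for n in('scene','top'):
    K,rv,tv=cal(n);print(K.round(1).tolist(),rv,tv)
    R=cv2.Rodrigues(rv)[0]; print('cam',-R.T@tv)
print(cv2.Rodrigues(np.array(r.get_obs()['orientation'],float))[0].round(3))
E
```

```text
pics
{'clock': 0.1, 'joints': [1.1439, 0.4777, 0.0223, 1.5564, -0.0115, 1.1093, -0.0831], 'qvel': [-0.0006, -0.0024, 0.0007, -0.0027, -0.0006, 0.0016, 0.0001], 'tau': [0.0049, -59.7759, 1.6139, -28.1955, 0.0129, 0.005, -0.0], 'tcp_pos': [0.2114, -0.6404, 0.2086], 'orientation': [-0.3299, 2.051, -2.0477], 'contact_force': [-0.2459, -0.0208, 0.1693], 'moment': [0.0165, 0.0679, -0.0246], 'grip_width': 0.0857}
[[506.4, 0.0, 315.7], [0.0, 506.4, 195.5], [0.0, 0.0, 1.0]] [ 1.5476032   2.2934804  -0.64457839] [ 0.29667199 -0.34515997  1.26650276]
cam [0.99373094 0.08433178 0.90364036]
[[503.6, 0.0, 319.8], [0.0, 503.6, 205.3], [0.0, 0.0, 1.0]] [ 2.16682809 -2.22730895  0.05102456] [-0.12368601  0.56013259  1.01959797]
cam [ 0.50790244 -0.13905986  1.04466465]
[[-0.95  -0.001  0.313]
 [-0.313  0.002 -0.95 ]
 [ 0.    -1.    -0.002]]
```

View pics/s0.png

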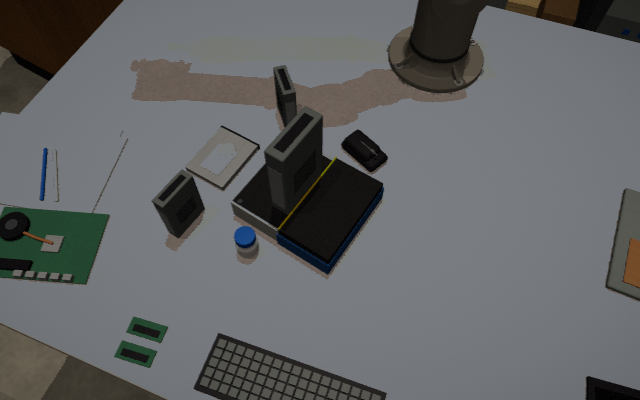

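View pics/t0.png

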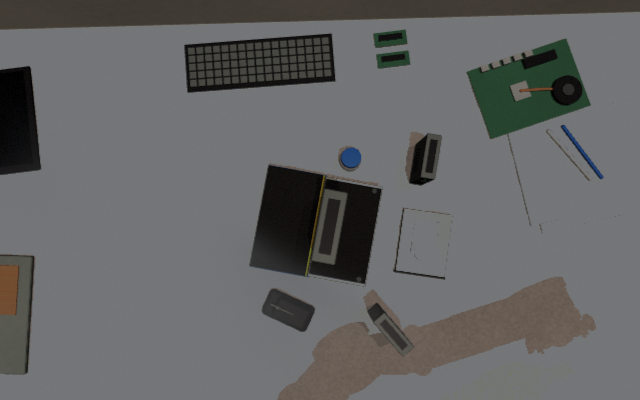

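```bash
python3 - <<'E'
from h import *
crop('t0',240,140,460,365,3.5,'t0c'); crop('s0',150,55,400,275,3.2,'s0c')
E
```

```text
(no output)
```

View pics/t0c.png

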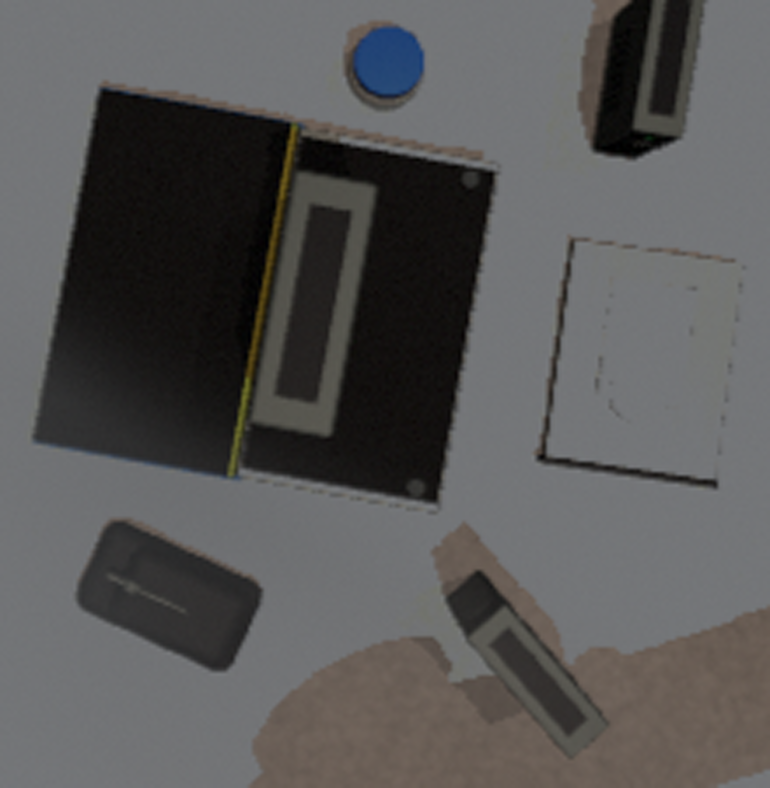

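View pics/s0c.png

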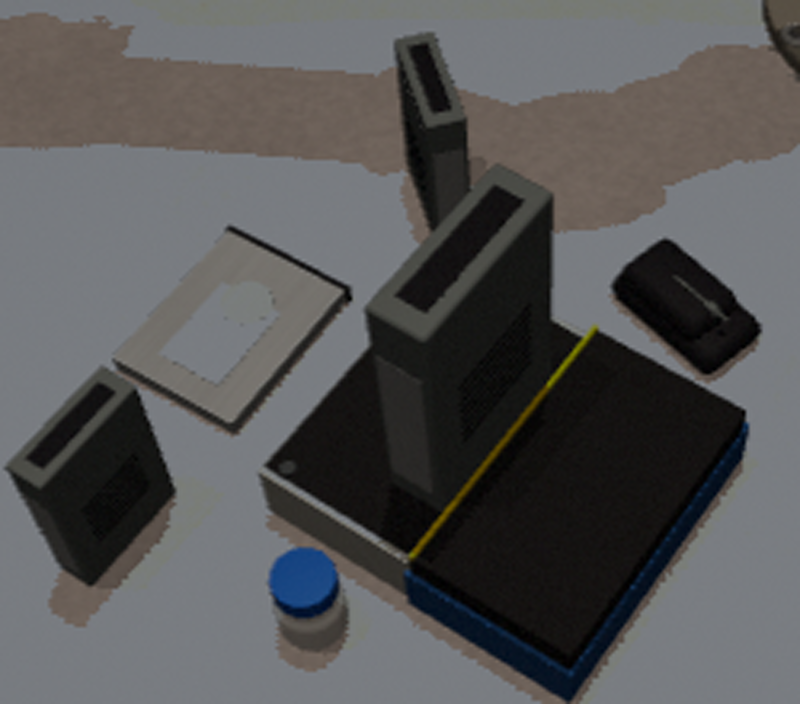

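```bash
python3 - <<'E'
from h import *
def T(p,z): return onz('top',(240+p[0]/3.5,140+p[1]/3.5),z)
def S(p,z): return onz('scene',(150+p[0]/3.2,55+p[1]/3.2),z)
for nm,f,L in (('step',T,[(297,124,.06),(233,475,.06)]),('pad',T,[(101,88,.06),(36,440,.06)]),('deck',T,[(497,165,.05),(440,508,.05)]),
 ('comp',T,[(297,171,.23),(378,184,.23),(330,437,.23),(251,425,.23)]),
 ('S step',S,[(412,556,.06),(597,328,.06)]),('S pad',S,[(570,662,.06),(745,413,.06)]),
 ('S comp',S,[(366,310,.23),(430,337,.23),(553,190,.23),(497,165,.23)]),
 ('jar',T,[(388,61,.06)]),('mouse',T,[(120,520,.02),(262,590,.02),(220,670,.02),(78,600,.02)]),('drive',T,[(572,238,.014),(743,262,.014),(717,486,.014),(540,460,.014)])):
    P=np.array([f(p,p[2])[:2] for p in L]); print(nm,P.round(4).tolist(),'mean',P.mean(0).round(4), 'len',np.linalg.norm(np.diff(P,axis=0),axis=1).round(4), 'ang',np.degrees(np.arctan2(*np.diff(P,axis=0).T[::-1])).round(1))
E
```

```text
step [[0.6128, -0.1507], [0.4181, -0.1097]] mean [ 0.5154 -0.1302] len [0.199] ang [168.1]
pad [[0.6361, -0.0412], [0.4404, -0.0006]] mean [ 0.5383 -0.0209] len [0.1999] ang [168.3]
deck [[0.5874, -0.2633], [0.3956, -0.2249]] mean [ 0.4915 -0.2441] len [0.1957] ang [168.7]
comp [[0.5728, -0.1481], [0.5658, -0.1854], [0.4497, -0.1598], [0.4562, -0.1236]] mean [ 0.5111 -0.1542] len [0.038  0.1188 0.0368] ang [-100.7  167.6   79.8]
S step [[0.6126, -0.1469], [0.4189, -0.1045]] mean [ 0.5157 -0.1257] len [0.1982] ang [167.7]
S pad [[0.6407, -0.0366], [0.445, 0.0031]] mean [ 0.5428 -0.0167] len [0.1997] ang [168.5]
S comp [[0.5684, -0.1805], [0.5716, -0.1432], [0.4583, -0.1208], [0.4533, -0.1556]] mean [ 0.5129 -0.15  ] len [0.0375 0.1155 0.0352] ang [ 85.1 168.9 -98.2]
jar [[0.6469, -0.2028]] mean [ 0.6469 -0.2028] len [] ang []
mouse [[0.3904, -0.0425], [0.3481, -0.1234], [0.3031, -0.0981], [0.3452, -0.0173]] mean [ 0.3467 -0.0703] len [0.0913 0.0516 0.0911] ang [-117.6  150.5   62.5]
drive [[0.5463, -0.3102], [0.5295, -0.4096], [0.3998, -0.3893], [0.4177, -0.287]] mean [ 0.4733 -0.349 ] len [0.1008 0.1313 0.1038] ang [-99.6 171.1  80.1]
```

```bash
cat >> h.py <<'E'
from scipy.spatial.transform import Rotation as Ro
A=np.radians(-11.8); O=np.array([.5156,-.1285,0]); SX=np.array([np.cos(A),np.sin(A),0]); SY=np.array([-np.sin(A),np.cos(A),0]); Z=np.array([0,0,1.])
def target(th,d,w=.020,xs=0.0014,tilt=None):
    """box tilt th deg; TCP d mm below top, w from +y face; tool tilt"""
    t=np.radians(th); k=np.radians(th if tilt is None else tilt)
    P=O+SX*xs+.06*Z+(.170-d)*(np.sin(t)*SY+np.cos(t)*Z)+w*(-np.cos(t)*SY+np.sin(t)*Z)
    ty=-(np.sin(k)*SY+np.cos(k)*Z); tz=-np.cos(k)*SY+np.sin(k)*Z; tx=np.cross(ty,tz)
    return P,np.column_stack([tx,ty,tz])
def rel(P,R):
    o=r.get_obs(); p=np.array(o['tcp_pos']); R0=Ro.from_rotvec(o['orientation']).as_matrix()
    s=R0.T@(P-p)*1000; w=np.degrees(Ro.from_matrix(R0.T@R).as_rotvec()); return np.r_[s,w].round(1).tolist()
def stt():
    o=r.get_obs(); p=np.array(o['tcp_pos']); R0=Ro.from_rotvec(o['orientation']).as_matrix()
    q=p-O; print('t',round(o['clock'],2),'stand xyz',np.round([q@SX*1e3,q@SY*1e3,p[2]*1e3],1),'tilt',np.degrees(np.arctan2(-R0[:,1]@SY,-R0[2,1])).round(1),'side',(R0[:,1]@SX).round(3),'F',np.round([np.dot(o['contact_force'],SX),np.dot(o['contact_force'],SY),o['contact_force'][2]],1),'q',np.round(o['joints'],2),'g',round(o['grip_width']*1e3,1))
E
python3 - <<'E'
from h import *
stt(); P,R=target(0,-.08); print(P,R.round(2)); print(rel(P,R))
E
```

```text
t 0.1 stand xyz [-193.1 -563.3  208.6] tilt -0.1 side -0.001 F [-0.2 -0.1  0.2] q [ 1.14  0.48  0.02  1.56 -0.01  1.11 -0.08] g 85.7
[ 0.51288049 -0.14836364  0.31      ] [[-0.98 -0.   -0.2 ]
 [ 0.2  -0.   -0.98]
 [ 0.   -1.    0.  ]]
[-440.5, -100.8, -372.9, 0.1, 30.1, 0.0]
```

{"name": "drive_tool", "arguments": {
  "series": [
    [0, -50, 0, 0, 0, 0, 85],
    [-30, -100, -25, 0, 5, 0, 85],
    [-70, -110, -58, 0, 10, 0, 85],
    [-110, -110, -92, 0, 14, 0, 85],
    [-150, -110, -125, 0, 18, 0, 85]
  ]
}}

```text
clock: 0.6
tcp_pos: [0.3063, -0.4882, 0.3193]
orientation: [-0.001, 2.221, -2.22]
contact_force: [0.8, -0.7, -0.9]
grip_width: 0.0852
```

```bash
python3 - <<'E'
from h import *
stt(); P,R=target(0,-.08,.024); print(rel(P,R))
E
```

```text
t 0.6 stand xyz [-131.3 -394.9  319.3] tilt -0.0 side 0.0 F [ 0.9 -0.5 -0.9] q [ 0.89  0.23  0.01  1.66 -0.    1.26 -0.66] g 85.2
[-206.2, 9.5, -335.7, 0.0, 11.9, -0.0]
```

{"name": "drive_tool", "arguments": {
  "series": [
    [-200, 0, -336, 0, 12, 0, 75],
    [-200, 0, -336, 0, 12, 0, 75],
    [-200, 0, -336, 0, 12, 0, 75],
    [-200, 0, -336, 0, 12, 0, 75],
    [-200, 0, -336, 0, 12, 0, 75]
  ]
}}

```text
clock: 1.1
tcp_pos: [0.4319, -0.2756, 0.319]
orientation: [-0.221, -2.112, 2.111]
contact_force: [0.8, 0.7, 0.8]
grip_width: 0.0747
```

```bash
python3 - <<'E'
from h import *
stt(); P,R=target(0,-.08,.024); print(rel(P,R))
E
```

```text
t 1.1 stand xyz [ -51.9 -161.1  319. ] tilt -0.0 side -0.0 F [0.7 0.8 0.8] q [ 0.57  0.12 -0.14  1.79  0.02  1.23 -1.35] g 74.7
[-52.9, 9.0, -137.3, 0.0, -0.1, 0.0]
```

{"name": "drive_tool", "arguments": {
  "series": [
    [-53, 9, -137, 0, 0, 0, 60],
    [-53, 9, -137, 0, 0, 0, 60],
    [-53, 9, -137, 0, 0, 0, 60],
    [-53, 9, -137, 0, 0, 0, 60]
  ]
}}

```text
clock: 1.5
tcp_pos: [0.5148, -0.1445, 0.3093]
orientation: [-0.209, -2.122, 2.114]
contact_force: [-0.1, -0.4, -0.4]
grip_width: 0.0601
```

```bash
python3 - <<'E'
from h import *
stt()
for a in(15,30,45,60,75): print(rel(*target(a,-.08)))
E
```

```text
t 1.5 stand xyz [  2.5 -15.8 309.3] tilt -0.2 side -0.001 F [-0.  -0.4 -0.4] q [ 0.38  0.18 -0.26  1.75  0.04  1.22 -1.65] g 60.1
[0.5, 2.9, -61.2, 15.2, 0.5, -0.0]
[-0.1, 23.3, -123.4, 30.2, 0.5, -0.1]
[-0.6, 59.2, -178.2, 45.2, 0.5, -0.2]
[-1.0, 107.9, -221.9, 60.2, 0.5, -0.3]
[-1.3, 166.4, -251.4, 75.2, 0.5, -0.3]
```

{"name": "drive_tool", "arguments": {
  "series": [
    [0, 1, -33, 8, 0, 0, 60],
    [0, 4, -66, 16, 0, 0, 60],
    [0, 15, -99, 24, 0, 0, 60],
    [0, 27, -131, 32, 0, 0, 60],
    [0, 46, -161, 40, 0, 0, 60]
  ]
}}

```text
clock: 2.0
tcp_pos: [0.5474, 0.0151, 0.2653]
orientation: [-0.13, -1.252, 2.685]
contact_force: [1.6, -0.6, -0.4]
grip_width: 0.0596
```

```bash
python3 - <<'E'
from h import *
stt()
for a in(45,60,75,85): print(rel(*target(a,-.08)))
E
```

```text
t 2.0 stand xyz [  1.8 147.1 265.3] tilt 40.0 side 0.01 F [ 1.7 -0.3 -0.4] q [-0.21  0.46 -0.36  1.66  0.64  1.6  -2.51] g 59.6
[0.3, 1.1, -21.2, 5.0, 0.2, -0.6]
[0.1, 10.1, -86.0, 20.0, 0.2, -0.6]
[0.1, 35.6, -146.3, 35.0, 0.1, -0.6]
[0.2, 61.0, -181.9, 45.0, 0.0, -0.6]
```

{"name": "drive_tool", "arguments": {
  "series": [
    [0, 2, -38, 8, 0, 0, 60],
    [0, 7, -72, 16, 0, 0, 60],
    [0, 16, -104, 24, 0, 0, 60],
    [0, 30, -135, 32, 0, 0, 60]
  ]
}}

```text
clock: 2.4
tcp_pos: [0.5648, 0.0989, 0.1542]
orientation: [-0.052, -0.455, 2.914]
contact_force: [0.7, 0.4, -1.0]
grip_width: 0.0604
```

```bash
python3 - <<'E'
from h import *
stt()
for a in(75,85): print(rel(*target(a,-.08)))
snap('scene','s1')
E
```

```text
t 2.4 stand xyz [  1.6 232.7 154.2] tilt 72.2 side 0.012 F [ 0.6  0.6 -1. ] q [-0.58  0.94 -0.16  1.45  0.76  1.91 -2.74] g 60.4
[0.2, -0.4, -10.8, 2.8, -0.1, -0.7]
[0.3, 2.1, -54.5, 12.8, -0.2, -0.7]
```

View pics/s1.png

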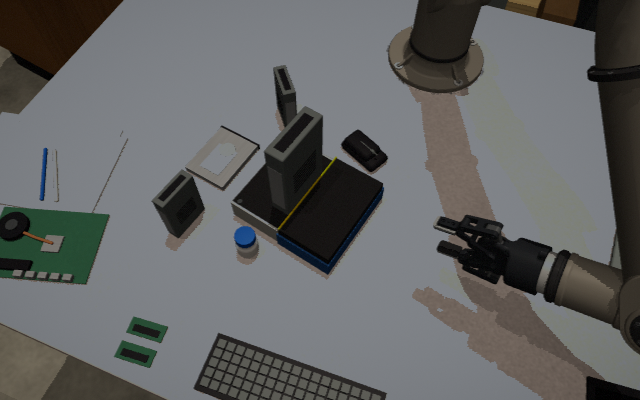

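{"name": "drive_tool", "arguments": {
  "series": [
    [0, 1, -35, 8, 0, 0, 60],
    [0, 2, -54, 13, 0, 0, 60],
    [0, 2, -54, 13, 0, 0, 60]
  ]
}}

```text
clock: 2.75
tcp_pos: [0.5568, 0.115, 0.075]
orientation: [0.04, -0.071, 2.958]
contact_force: [-1.4, -0.0, -1.0]
grip_width: 0.0597
```

```bash
python3 - <<'E'
from h import *
stt()
print(rel(*target(85,-.08)))
E
```

```text
t 2.75 stand xyz [ -9.4 246.8  75. ] tilt 87.4 side 0.023 F [-1.3 -0.3 -1. ] q [-0.81  1.21  0.15  1.36  0.66  1.91 -2.65] g 59.7
[-10.0, -1.5, 27.0, -2.4, 1.9, -1.3]
```

```bash
python3 - <<'E'
from h import *
for a in(80,72,64,56,48,40): print(a,rel(*target(a,-.08)))
E
```

```text
80 [-9.2, 2.1, 48.6, -7.4, 1.9, -1.2]
72 [-7.9, 11.7, 82.2, -15.4, 2.0, -1.0]
64 [-6.6, 25.9, 114.2, -23.4, 2.1, -0.9]
56 [-5.2, 44.5, 143.8, -31.4, 2.1, -0.8]
48 [-3.9, 66.9, 170.6, -39.4, 2.2, -0.6]
40 [-2.5, 92.9, 194.0, -47.4, 2.3, -0.5]
```

{"name": "drive_tool", "arguments": {
  "series": [
    [-9, 2, 48, -7, 2, -1, 60],
    [-8, 12, 82, -15, 2, -1, 60],
    [-6, 26, 114, -23, 2, -1, 60],
    [-5, 45, 144, -31, 2, -1, 60],
    [-4, 67, 170, -39, 2, -0.6, 60]
  ]
}}

```text
clock: 3.25
tcp_pos: [0.5533, 0.0387, 0.2477]
orientation: [-0.118, -1.064, 2.752]
contact_force: [1.3, -1.0, 1.2]
grip_width: 0.0603
```

```bash
python3 - <<'E'
from h import *
stt()
for a in(40,32,24,16,8,0): print(a,rel(*target(a,-.08,.024)))
E
```

```text
t 3.25 stand xyz [  2.8 171.4 247.7] tilt 47.7 side 0.005 F [ 1.5 -0.7  1.2] q [-0.59  0.54  0.07  1.64  0.56  1.58 -2.48] g 60.3
40 [1.3, 8.6, 33.8, -7.7, -0.2, -0.3]
32 [1.2, 18.9, 67.3, -15.7, -0.2, -0.3]
24 [1.2, 33.8, 99.0, -23.7, -0.1, -0.3]
16 [1.2, 53.0, 128.3, -31.7, -0.1, -0.3]
8 [1.2, 76.1, 154.7, -39.7, -0.1, -0.3]
0 [1.2, 102.6, 177.6, -47.7, -0.1, -0.4]
```

{"name": "drive_tool", "arguments": {
  "series": [
    [1, 8, 34, -8, 0, 0, 60],
    [1, 19, 67, -16, 0, 0, 60],
    [1, 34, 99, -24, 0, 0, 60],
    [1, 53, 128, -32, 0, 0, 60],
    [1, 76, 155, -40, 0, 0, 60]
  ]
}}

```text
clock: 3.75
tcp_pos: [0.5186, -0.1209, 0.3182]
orientation: [-0.227, -1.974, 2.247]
contact_force: [0.4, -0.8, -1.2]
grip_width: 0.06
```

```bash
python3 - <<'E'
from h import *
stt()
print(rel(*target(0,-.06,.024)))
print(rel(*target(0,.035,.024)))
E
```

```text
t 3.75 stand xyz [  1.4   8.1 318.2] tilt 7.3 side 0.02 F [ 0.5 -0.7 -1.2] q [-0.09  0.14  0.13  1.78  0.12  1.23 -1.78] g 60.0
[0.5, 32.0, 28.2, -7.3, -0.1, -1.1]
[2.4, 126.2, 16.2, -7.3, -0.1, -1.1]
```

{"name": "drive_tool", "arguments": {
  "series": [
    [0, 32, 28, -7, 0, -1, 66],
    [0.5, 32, 28, -7.3, 0, -1, 66],
    [0.5, 32, 28, -7.3, 0, -1, 66]
  ]
}}

```text
clock: 4.05
tcp_pos: [0.5096, -0.1563, 0.2934]
orientation: [-0.237, -2.11, 2.111]
contact_force: [0.5, 0.8, -0.5]
grip_width: 0.0658
```

```bash
python3 - <<'E'
from h import *
stt()
print(rel(*target(0,.035,.024)))
snap('scene','s2');snap('top','t2')
crop('s2',200,40,400,240,3,'s2c')
crop('t2',240,140,460,365,3,'t2c')
im=np.hstack([cv2.resize(cv2.imread('pics/s2c.png'),(400,400)),cv2.resize(cv2.imread('pics/t2c.png'),(400,400))]);cv2.imwrite('pics/st2.png',im)
E
```

```text
t 4.05 stand xyz [-2.000e-01 -2.840e+01  2.934e+02] tilt -0.0 side 0.008 F [ 0.4  0.9 -0.5] q [ 0.03  0.16  0.17  1.8  -0.03  1.17 -1.58] g 65.8
[-0.8, 98.5, -4.4, 0.0, -0.6, -0.4]
```

View pics/st2.png

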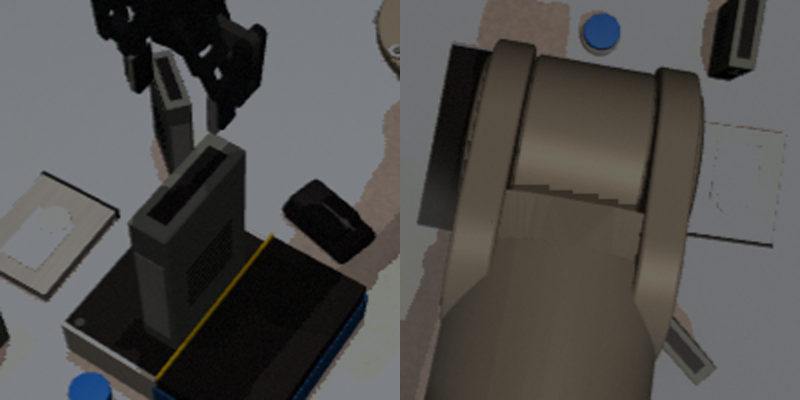

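{"name": "drive_tool", "arguments": {
  "series": [
    [-0.5, 30, -4, 0, -0.5, -0.4, 68],
    [-0.5, 50, -4, 0, -0.5, -0.4, 68],
    [-0.5, 70, -4, 0, -0.5, -0.4, 68],
    [-0.5, 98, -4, 0, -0.5, -0.4, 68]
  ]
}}

```text
clock: 4.55
tcp_pos: [0.5153, -0.1455, 0.1958]
orientation: [-0.21, -2.122, 2.121]
contact_force: [-0.1, 0.4, -0.2]
grip_width: 0.0682
```

```bash
python3 - <<'E'
from h import *
stt()
print(rel(*target(0,.035,.024)))
snap('scene','s3')
crop('s3',200,40,400,240,3,'s3c')
E
```

```text
t 4.55 stand xyz [  3.2 -16.8 195.8] tilt -0.1 side 0.004 F [-0.1  0.4 -0.2] q [ 0.03  0.26  0.16  1.92 -0.05  0.97 -1.56] g 68.2
[1.9, 0.8, 7.2, 0.1, 0.7, -0.2]
```

View pics/s3c.png

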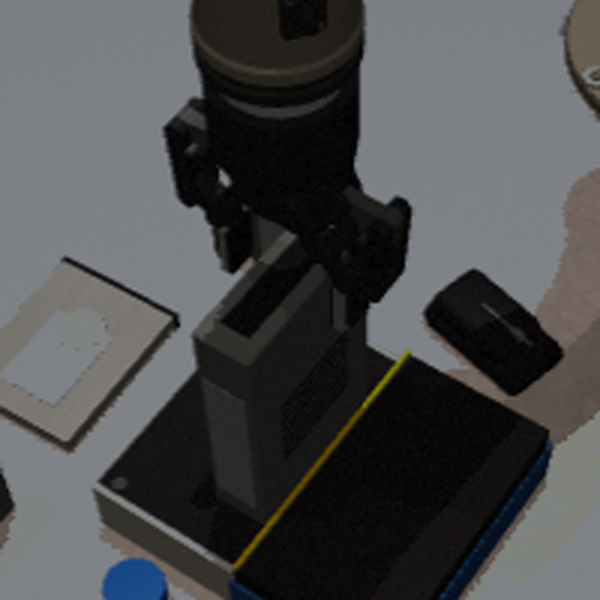

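```bash
python3 - <<'E'
from h import *
def pr(x,y,z): return ((proj('scene',O+SX*x+SY*y+Z*z)[0]-[200,40])*3).round().tolist()
for n,c in (('TCP',(.003,-.017,.196)),('tipback finger+ ',(.003,.017,.196)),('tip+ up',(.003,.017,.23)),('boxtop +x+y',(.0614,-.004,.23)),('-x+y',(-.0586,-.004,.23)),('+x-y',(.0614,-.044,.23)),('bot +x+y',(.0614,-.004,.05))): print(n,pr(*c))
E
```

```text
TCP [292.0, 319.0]
tipback finger+  [341.0, 346.0]
tip+ up [340.0, 310.0]
boxtop +x+y [248.0, 364.0]
-x+y [370.0, 222.0]
+x-y [188.0, 331.0]
bot +x+y [264.0, 526.0]
```

{"name": "drive_tool", "arguments": {
  "series": [
    [2, 0, 3, 0, 0.7, 0, 68],
    [2, 0, 7, 0, 0.7, 0, 60],
    [2, 0, 7, 0, 0.7, 0, 54],
    [2, 0, 7, 0, 0.7, 0, 50],
    [2, 0, 7, 0, 0.7, 0, 50]
  ]
}}

```text
clock: 5.1
tcp_pos: [0.5093, -0.1514, 0.1916]
orientation: [-0.215, -2.113, 2.111]
contact_force: [0.8, 0.8, -0.1]
grip_width: 0.0498
```

```bash
python3 - <<'E'
from h import *
stt()
for a in (0,3,6,10,14): print(a,rel(*target(a,.035,.020)))
E
```

```text
t 5.1 stand xyz [ -1.5 -23.7 191.6] tilt -0.0 side -0.003 F [ 0.7  1.  -0.1] q [ 0.03  0.26  0.16  1.92 -0.05  0.96 -1.55] g 49.8
0 [-2.9, -3.4, -3.7, 0.0, 0.0, 0.2]
3 [-2.9, -4.2, -10.8, 3.0, 0.0, 0.2]
6 [-2.9, -4.7, -17.9, 6.0, 0.0, 0.2]
10 [-2.9, -4.8, -27.4, 10.0, 0.0, 0.2]
14 [-2.9, -4.2, -36.9, 14.0, 0.0, 0.2]
```

{"name": "drive_tool", "arguments": {
  "series": [
    [-1, -3.4, -8, 1.5, 0, 0, 50],
    [-1, -4, -11, 3, 0, 0, 50],
    [-1.5, -4.3, -14.5, 4.5, 0, 0, 50],
    [-2, -4.6, -18, 6, 0, 0, 50],
    [-2, -4.8, -21.5, 7.5, 0, 0, 50]
  ]
}}

```text
clock: 5.6
tcp_pos: [0.516, -0.1307, 0.1968]
orientation: [-0.2, -1.964, 2.24]
contact_force: [0.0, 1.1, -0.1]
grip_width: 0.05
```

```bash
python3 - <<'E'
from h import *
stt()
for a in (8,10,12,14,16): print(a,rel(*target(a,.035,.020)))
snap('scene','s4')
crop('s4',200,40,400,240,3,'s4c')
E
```

```text
t 5.6 stand xyz [  0.8  -2.1 196.8] tilt 7.5 side -0.002 F [-0.2  1.1 -0.1] q [-0.1   0.26  0.17  1.92  0.1   0.99 -1.77] g 50.0
8 [-0.6, 0.2, -1.1, 0.5, 0.0, 0.1]
10 [-0.6, -0.4, -5.9, 2.5, 0.0, 0.1]
12 [-0.6, -0.8, -10.6, 4.5, 0.0, 0.1]
14 [-0.6, -1.0, -15.4, 6.5, 0.0, 0.1]
16 [-0.6, -1.1, -20.1, 8.5, 0.0, 0.1]
```

View pics/s4c.png

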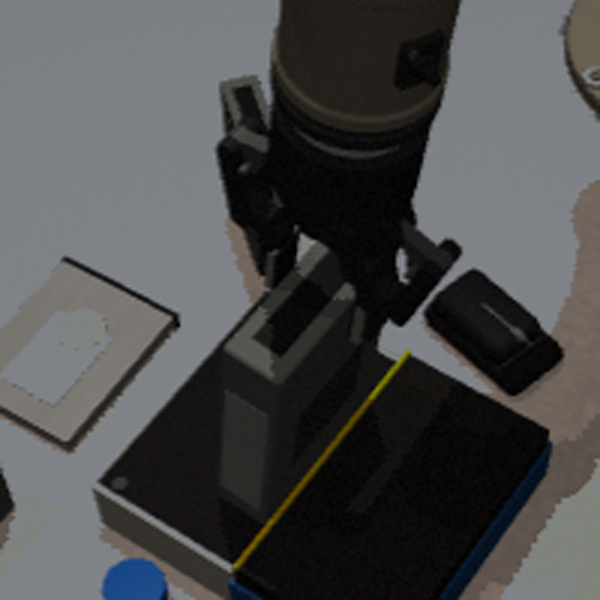

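{"name": "drive_tool", "arguments": {
  "series": [
    [-0.5, 0, -3, 1.5, 0, 0, 48],
    [-0.5, -0.4, -6.5, 3, 0, 0, 46],
    [-0.5, -0.8, -10.5, 4.5, 0, 0, 46],
    [-0.5, -1, -14, 6, 0, 0, 46],
    [-0.5, -1, -18, 7.5, 0, 0, 46]
  ]
}}

```text
clock: 6.15
tcp_pos: [0.5207, -0.1115, 0.1956]
orientation: [-0.183, -1.809, 2.36]
contact_force: [-0.4, 0.5, 0.3]
grip_width: 0.0461
```

```bash
python3 - <<'E'
from h import *
stt()
for a in range(16,25): print(a,rel(*target(a,.035,.020)))
snap('scene','s5')
crop('s5',200,40,400,240,3,'s5c')
E
```

```text
t 6.15 stand xyz [  1.5  17.7 195.6] tilt 15.1 side -0.001 F [-0.4  0.4  0.3] q [-0.22  0.28  0.17  1.92  0.24  1.03 -1.96] g 46.1
16 [0.1, 0.3, -0.3, 0.9, 0.2, 0.1]
17 [0.1, -0.0, -2.7, 1.9, 0.2, 0.1]
18 [0.1, -0.3, -5.1, 2.9, 0.2, 0.1]
19 [0.1, -0.5, -7.4, 3.9, 0.2, 0.1]
20 [0.1, -0.6, -9.8, 4.9, 0.2, 0.1]
21 [0.1, -0.8, -12.2, 5.9, 0.2, 0.1]
22 [0.1, -0.8, -14.6, 6.9, 0.2, 0.1]
23 [0.1, -0.9, -17.0, 7.9, 0.2, 0.1]
24 [0.1, -0.9, -19.3, 8.9, 0.2, 0.1]
```

View pics/s5c.png

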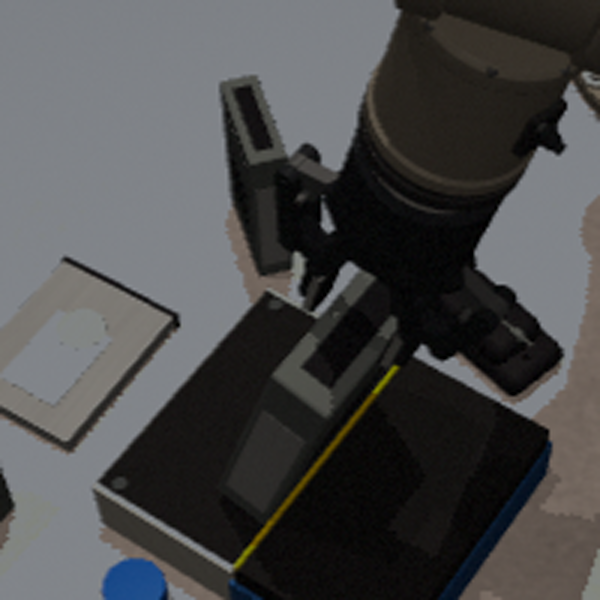

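{"name": "drive_tool", "arguments": {
  "series": [
    [0, 0, -2.5, 1.7, 0.2, 0, 46],
    [0, -0.4, -6.5, 3.4, 0.2, 0, 46],
    [0, -0.7, -10.5, 5.1, 0.2, 0, 46],
    [0, -0.8, -14.5, 6.8, 0.2, 0, 46],
    [0, -0.9, -19, 8.7, 0.2, 0, 46]
  ]
}}

```text
clock: 6.7
tcp_pos: [0.525, -0.0914, 0.1913]
orientation: [-0.165, -1.62, 2.484]
contact_force: [-0.0, 0.5, 0.5]
grip_width: 0.0457
```

```bash
python3 - <<'E'
from h import *
stt()
for a in range(24,36,2): print(a,rel(*target(a,.035,.020)))
E
```

```text
t 6.7 stand xyz [  1.6  38.2 191.3] tilt 23.8 side -0.0 F [-0.1  0.5  0.5] q [-0.34  0.34  0.18  1.9   0.37  1.1  -2.14] g 45.7
24 [0.2, 0.5, 1.5, 0.2, 0.1, 0.0]
26 [0.2, -0.1, -3.2, 2.2, 0.1, 0.0]
28 [0.2, -0.5, -7.9, 4.2, 0.1, 0.0]
30 [0.2, -0.8, -12.7, 6.2, 0.1, 0.0]
32 [0.1, -0.9, -17.5, 8.2, 0.1, 0.0]
34 [0.1, -0.8, -22.2, 10.2, 0.1, 0.0]
```

{"name": "drive_tool", "arguments": {
  "series": [
    [0, 0, -3, 2, 0, 0, 46],
    [0, -0.4, -7.5, 4, 0, 0, 46],
    [0, -0.8, -12, 6, 0, 0, 46],
    [0, -0.9, -17, 8, 0, 0, 46],
    [0, -0.8, -22, 10, 0, 0, 46]
  ]
}}

```text
clock: 7.2
tcp_pos: [0.5293, -0.0712, 0.1831]
orientation: [-0.142, -1.393, 2.608]
contact_force: [0.6, 1.1, -0.5]
grip_width: 0.0462
```

```bash
python3 - <<'E'
from h import *
stt()
for a in range(34,46,2): print(a,rel(*target(a,.035,.020)))
E
```

```text
t 7.2 stand xyz [  1.6  58.9 183.1] tilt 33.8 side -0.001 F [ 0.4  1.2 -0.5] q [-0.46  0.42  0.18  1.87  0.48  1.19 -2.31] g 46.2
34 [0.2, -0.0, -0.0, 0.2, 0.1, 0.0]
36 [0.2, -0.6, -4.8, 2.2, 0.1, 0.0]
38 [0.2, -1.0, -9.5, 4.2, 0.1, 0.0]
40 [0.2, -1.3, -14.3, 6.2, 0.1, 0.0]
42 [0.2, -1.4, -19.0, 8.2, 0.1, 0.0]
44 [0.2, -1.3, -23.8, 10.2, 0.1, 0.0]
```

{"name": "drive_tool", "arguments": {
  "series": [
    [0, -0.5, -4.7, 2, 0, 0, 46],
    [0, -1, -9.3, 4, 0, 0, 46],
    [0, -1.3, -14, 6, 0, 0, 46],
    [0, -1.4, -18.7, 8, 0, 0, 46],
    [0, -1.3, -23.5, 10, 0, 0, 46]
  ]
}}

```text
clock: 7.7
tcp_pos: [0.5335, -0.051, 0.1708]
orientation: [-0.117, -1.155, 2.715]
contact_force: [0.3, -0.5, -0.5]
grip_width: 0.0457
```

```bash
python3 - <<'E'
from h import *
stt()
for a in range(44,56,2): print(a,rel(*target(a,.035,.020)))
snap('scene','s6')
crop('s6',200,40,400,240,3,'s6c')
E
```

```text
t 7.7 stand xyz [  1.6  79.5 170.8] tilt 43.9 side -0.0 F [ 0.4 -0.5 -0.5] q [-0.56  0.54  0.2   1.83  0.55  1.29 -2.44] g 45.7
44 [0.2, -0.0, 0.2, 0.1, 0.1, 0.0]
46 [0.2, -0.7, -4.5, 2.1, 0.1, 0.0]
48 [0.2, -1.1, -9.3, 4.1, 0.1, 0.0]
50 [0.2, -1.4, -14.0, 6.1, 0.1, 0.0]
52 [0.2, -1.5, -18.8, 8.1, 0.1, 0.0]
54 [0.2, -1.4, -23.6, 10.1, 0.1, 0.0]
```

View pics/s6c.png

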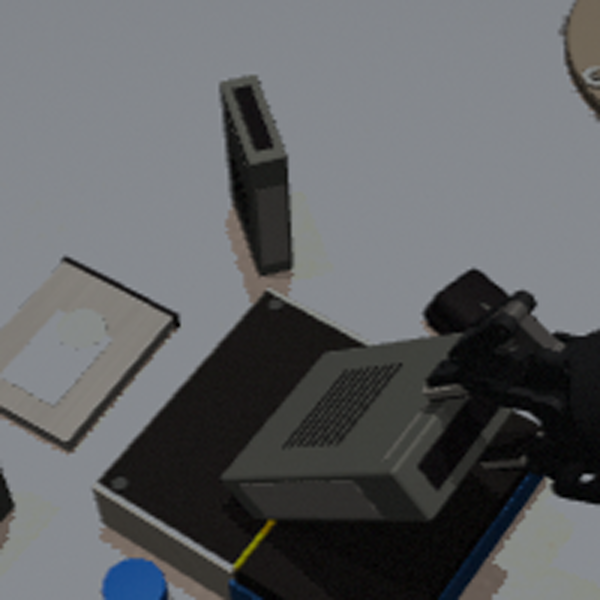

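{"name": "drive_tool", "arguments": {
  "series": [
    [0, -0.5, -4.7, 2, 0, 0, 46],
    [0, -1, -9.3, 4, 0, 0, 46],
    [0, -1.4, -14, 6, 0, 0, 46],
    [0, -1.5, -18.7, 8, 0, 0, 46],
    [0, -1.4, -23.5, 10, 0, 0, 46]
  ]
}}

```text
clock: 8.25
tcp_pos: [0.537, -0.0311, 0.1537]
orientation: [-0.088, -0.907, 2.804]
contact_force: [-0.5, -0.5, -2.0]
grip_width: 0.046
```

```bash
python3 - <<'E'
from h import *
stt()
for a in range(54,66,2): print(a,rel(*target(a,.035,.020)))
E
```

```text
t 8.25 stand xyz [  1.   99.7 153.7] tilt 54.2 side 0.001 F [-0.4 -0.6 -2. ] q [-0.64  0.67  0.21  1.78  0.59  1.39 -2.53] g 46.0
54 [-0.3, 0.7, 2.8, -0.2, 0.3, -0.1]
56 [-0.4, 0.1, -1.9, 1.8, 0.3, -0.1]
58 [-0.4, -0.4, -6.7, 3.8, 0.3, -0.1]
60 [-0.4, -0.7, -11.4, 5.8, 0.3, -0.1]
62 [-0.4, -0.8, -16.2, 7.8, 0.3, -0.1]
64 [-0.5, -0.8, -20.9, 9.8, 0.3, -0.1]
```

{"name": "drive_tool", "arguments": {
  "series": [
    [0, 0, -2.5, 2, 0, 0, 46],
    [0, -0.4, -7, 4, 0, 0, 46],
    [0, -0.7, -11.5, 6, 0, 0, 46],
    [0, -0.8, -16, 8, 0, 0, 46],
    [0, -0.8, -21, 10, 0, 0, 46]
  ]
}}

```text
clock: 8.75
tcp_pos: [0.5397, -0.0182, 0.1368]
orientation: [-0.062, -0.655, 2.87]
contact_force: [0.4, -0.4, -2.0]
grip_width: 0.0459
```

```bash
python3 - <<'E'
from h import *
stt()
for a in range(64,76,2): print(a,rel(*target(a,.035,.020)))
E
```

```text
t 8.75 stand xyz [  1.  112.9 136.8] tilt 64.3 side 0.002 F [ 0.5 -0.3 -2. ] q [-0.7   0.81  0.23  1.73  0.62  1.49 -2.59] g 45.9
64 [-0.4, 0.1, 0.5, -0.3, 0.2, -0.1]
66 [-0.4, -0.5, -4.2, 1.7, 0.2, -0.1]
68 [-0.4, -1.0, -9.0, 3.7, 0.2, -0.1]
70 [-0.5, -1.3, -13.7, 5.7, 0.2, -0.2]
72 [-0.5, -1.4, -18.5, 7.7, 0.2, -0.2]
74 [-0.5, -1.4, -23.3, 9.7, 0.2, -0.2]
```

{"name": "drive_tool", "arguments": {
  "series": [
    [0, -0.5, -4.7, 2, 0, 0, 46],
    [0, -1, -9.3, 4, 0, 0, 46],
    [0, -1.3, -14, 6, 0, 0, 46],
    [0, -1.4, -18.7, 8, 0, 0, 46],
    [0, -1.4, -23.5, 10, 0, 0, 46]
  ]
}}

```text
clock: 9.25
tcp_pos: [0.542, -0.0068, 0.1158]
orientation: [-0.036, -0.398, 2.914]
contact_force: [0.7, -0.0, -1.8]
grip_width: 0.046
```

```bash
python3 - <<'E'
from h import *
stt()
for a in range(74,92,2): print(a,rel(*target(a,.035,.020)))
snap('scene','s7')
crop('s7',200,80,400,280,3,'s7c')
E
```

```text
t 9.25 stand xyz [  1.  124.5 115.8] tilt 74.5 side 0.003 F [ 0.7  0.1 -1.8] q [-0.75  0.96  0.25  1.66  0.64  1.59 -2.64] g 46.0
74 [-0.4, 0.1, 0.6, -0.5, 0.2, -0.2]
76 [-0.4, -0.6, -4.1, 1.5, 0.2, -0.2]
78 [-0.5, -1.1, -8.8, 3.5, 0.2, -0.2]
80 [-0.5, -1.4, -13.6, 5.5, 0.2, -0.2]
82 [-0.5, -1.6, -18.3, 7.5, 0.2, -0.2]
84 [-0.5, -1.5, -23.1, 9.5, 0.2, -0.2]
86 [-0.5, -1.4, -27.8, 11.5, 0.2, -0.2]
88 [-0.6, -1.0, -32.6, 13.5, 0.2, -0.2]
90 [-0.6, -0.5, -37.3, 15.5, 0.2, -0.2]
```

View pics/s7c.png

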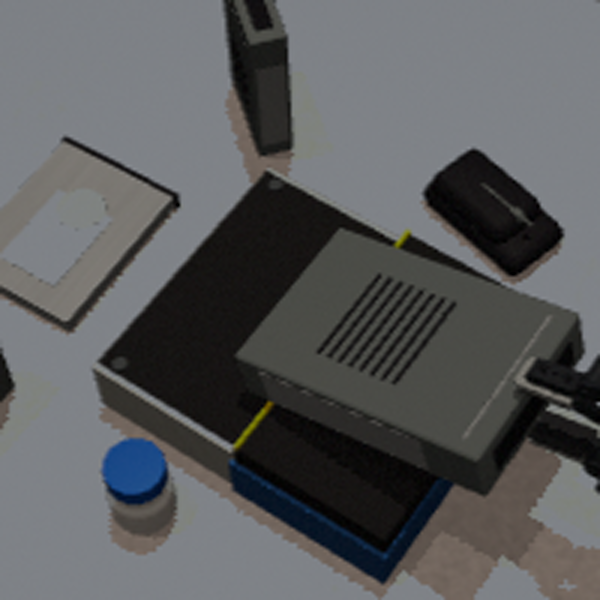

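{"name": "drive_tool", "arguments": {
  "series": [
    [0, -0.5, -4, 1.5, 0, 0, 46],
    [0, -1, -7.6, 3, 0, 0, 46],
    [0, -1.3, -11.2, 4.5, 0, 0, 46],
    [0, -1.5, -14.8, 6, 0, 0, 46],
    [0, -1.5, -18.5, 7.5, 0, 0, 46]
  ]
}}

```text
clock: 9.8
tcp_pos: [0.5426, 0.0001, 0.0963]
orientation: [-0.012, -0.201, 2.934]
contact_force: [-0.1, -1.5, -2.5]
grip_width: 0.0461
```

```bash
python3 - <<'E'
from h import *
stt()
for a in range(82,94,2): print(a,rel(*target(a,.035,.020)))
E
```

```text
t 9.8 stand xyz [1.000e-01 1.314e+02 9.630e+01] tilt 82.2 side 0.005 F [ 0.2 -1.5 -2.5] q [-0.78  1.07  0.27  1.61  0.66  1.66 -2.66] g 46.1
82 [-1.3, 0.2, 2.3, -0.2, 0.3, -0.3]
84 [-1.3, -0.5, -2.4, 1.8, 0.3, -0.3]
86 [-1.3, -0.9, -7.2, 3.8, 0.3, -0.3]
88 [-1.4, -1.2, -11.9, 5.8, 0.3, -0.3]
90 [-1.4, -1.4, -16.7, 7.8, 0.3, -0.3]
92 [-1.4, -1.4, -21.4, 9.8, 0.3, -0.3]
```

{"name": "drive_tool", "arguments": {
  "series": [
    [0, 0, -2, 1, 0, 0, 46],
    [0, -0.4, -4, 2, 0, 0, 46],
    [0, -0.7, -6, 3, 0, 0, 46],
    [0, -0.9, -8, 4, 0, 0, 46],
    [0, -1, -10, 5, 0, 0, 46]
  ]
}}

```text
clock: 10.3
tcp_pos: [0.5431, 0.0026, 0.0865]
orientation: [0.0, -0.071, 2.94]
contact_force: [0.1, 0.8, -2.2]
grip_width: 0.0458
```

```bash
python3 - <<'E'
from h import *
stt()
for a in range(86,94,2): print(a,rel(*target(a,.035,.020)))
snap('scene','s8')
crop('s8',200,80,400,280,3,'s8c')
E
```

```text
t 10.3 stand xyz [1.000e-01 1.339e+02 8.650e+01] tilt 87.3 side 0.005 F [-0.   0.8 -2.2] q [-0.79  1.15  0.28  1.57  0.66  1.7  -2.67] g 45.8
86 [-1.3, 0.5, 2.9, -1.3, 0.3, -0.3]
88 [-1.3, -0.2, -1.8, 0.7, 0.3, -0.3]
90 [-1.3, -0.7, -6.5, 2.7, 0.3, -0.3]
92 [-1.4, -1.1, -11.3, 4.7, 0.3, -0.3]
```

View pics/s8c.png

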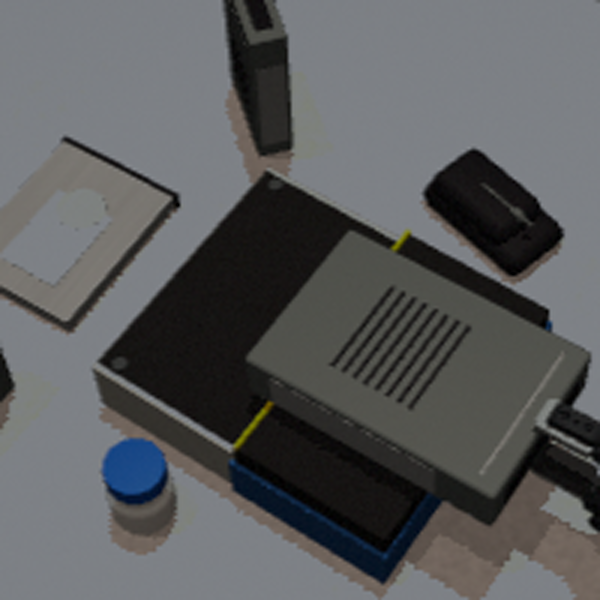

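{"name": "drive_tool", "arguments": {
  "series": [
    [0, -0.2, -1.5, 0.5, 0, 0, 46],
    [0, -0.3, -3, 1, 0, 0, 46],
    [0, -0.4, -4.5, 1.5, 0, 0, 46],
    [0, -0.5, -6, 2, 0, 0, 46]
  ]
}}

```text
clock: 10.75
tcp_pos: [0.543, 0.0033, 0.0801]
orientation: [0.007, -0.016, 2.941]
contact_force: [1.2, -0.6, 0.3]
grip_width: 0.0459
```

{"name": "drive_tool", "arguments": {
  "series": [
    [0, 0, -1.5, 0.5, 0, 0, 46],
    [0, 0, -2.5, 0.5, 0, 0, 46],
    [0, 0, -3, 0.5, 0, 0, 46],
    [0, 0, -3, 0.5, 0, 0, 46]
  ]
}}

```text
clock: 11.15
tcp_pos: [0.543, 0.0033, 0.0772]
orientation: [0.008, -0.003, 2.941]
contact_force: [0.2, 0.1, -0.7]
grip_width: 0.0456
```

```bash
python3 - <<'E'
from h import *
stt()
for a in range(86,94,2): print(a,rel(*target(a,.035,.020)))
snap('scene','s9')
crop('s9',200,80,400,280,3,'s9c')
E
```

```text
t 11.15 stand xyz [-1.000e-01  1.346e+02  7.720e+01] tilt 89.9 side 0.006 F [ 0.2  0.1 -0.7] q [-0.79  1.19  0.29  1.55  0.67  1.73 -2.68] g 45.6
86 [-1.4, 1.3, 12.1, -3.9, 0.3, -0.3]
88 [-1.5, 0.4, 7.5, -1.9, 0.3, -0.3]
90 [-1.5, -0.4, 2.8, 0.1, 0.3, -0.3]
92 [-1.5, -1.0, -2.0, 2.1, 0.3, -0.3]
```

View pics/s9c.png

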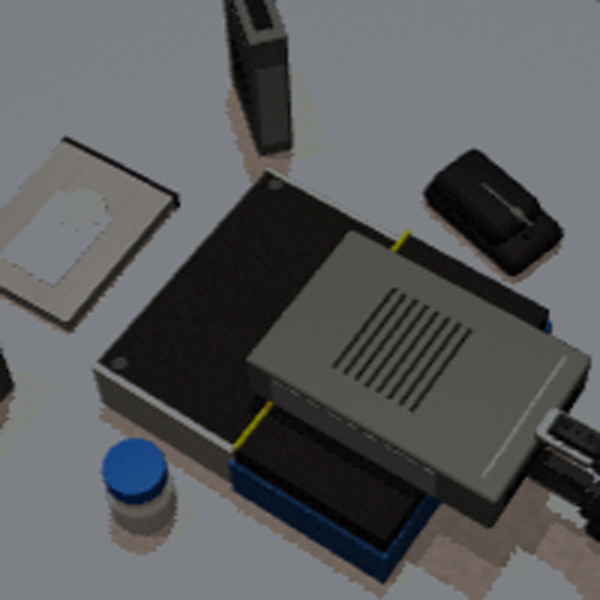

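{"name": "drive_tool", "arguments": {
  "series": [
    [0, 0, 1, 0, 0, 0, 52],
    [0, 0, 2.5, 0, 0, 0, 58],
    [0, 0, 2.5, 0, 0, 0, 58],
    [0, -10, 2.5, 0, 0, 0, 58],
    [0, -25, 2.5, 0, 0, 0, 58]
  ]
}}

```text
clock: 11.7
tcp_pos: [0.548, 0.0281, 0.0801]
orientation: [0.008, -0.002, 2.94]
contact_force: [-0.3, -0.3, -0.5]
grip_width: 0.0579
```

{"name": "drive_tool", "arguments": {
  "series": [
    [0, -30, 1, 0, 0, 0, 58],
    [0, -60, 1, 0, 0, 0, 58],
    [0, -90, 1, 0, 0, 0, 58],
    [0, -90, 30, 0, 0, 0, 58]
  ]
}}

```text
clock: 12.1
tcp_pos: [0.5652, 0.1218, 0.1053]
orientation: [0.018, -0.006, 2.946]
contact_force: [0.6, 0.2, -1.3]
grip_width: 0.058
```

```bash
python3 - <<'E'
from h import *
stt()
snap('scene','s10');snap('top','t10')
crop('s10',200,80,400,280,3.5,'s10c')
crop('t10',220,140,440,340,3.5,'t10c')
E
```

```text
t 12.1 stand xyz [ -2.7 255.2 105.3] tilt 89.8 side 0.011 F [ 0.5  0.3 -1.3] q [-0.91  1.23  0.34  1.34  0.58  1.89 -2.54] g 58.0
```

View pics/s10c.png

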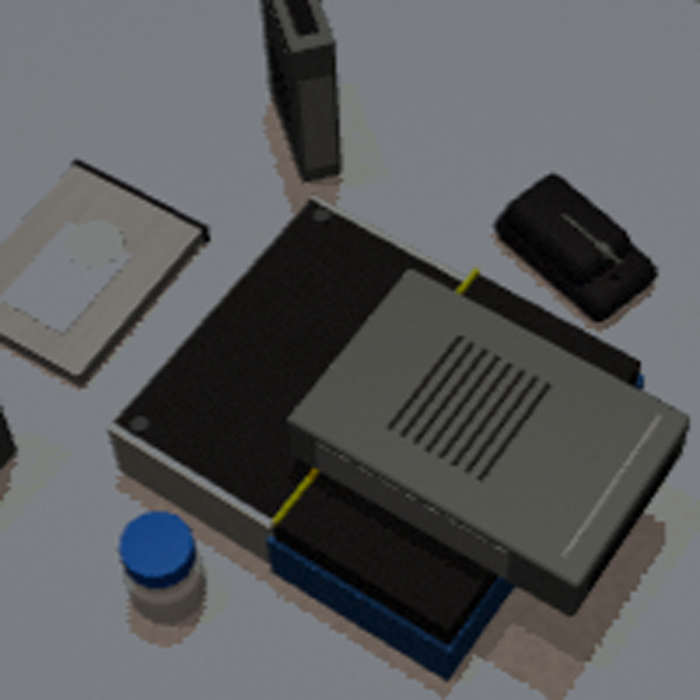

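View pics/t10c.png

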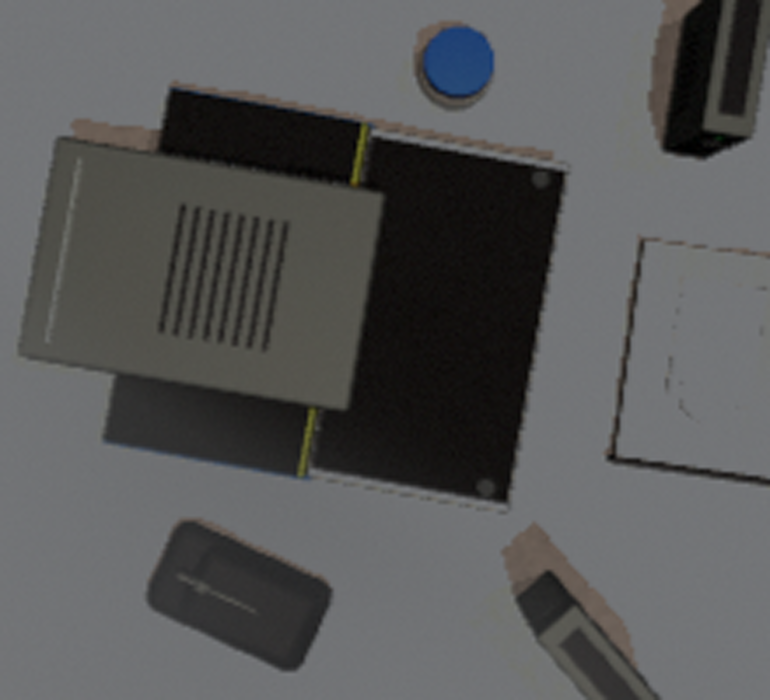

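```bash
python3 - <<'E'
from h import *
def T(p,z): return onz('top',(220+p[0]/3.5,140+p[1]/3.5),z)
def S(p,z): return onz('scene',(200+p[0]/3.5,80+p[1]/3.5),z)
def show(n,f,L,z):
    print(n)
    P=[f(p,z) for p in L]
    for q in P: print('  ',np.round([(q-O)@SX*1e3,(q-O)@SY*1e3],1))
show('T foot a,b, top b,a',T,[(384,193),(348,410),(18,355),(57,137)],.10)
show('S foot -x,+x, top +x,-x',S,[(412,270),(290,418),(575,585),(690,415)],.10)
show('T step',T,[(367,124),(303,475)],.06)
show('S step',S,[(476,270),(272,525)],.06)
show('jar',T,[(458,61)],.06)
E
```

```text
T foot a,b, top b,a
   [ 60.4 -17.8]
   [-57.3 -19.4]
   [-59.8 159.5]
   [ 58.9 160.6]
S foot -x,+x, top +x,-x
   [-55.1 -12.9]
   [ 60.5 -13.3]
   [ 60.3 161.9]
   [-58.4 161.4]
T step
   [99.7 -1.8]
   [-99.3  -1.5]
S step
   [-99.7   2.3]
   [101.9   1.8]
jar
   [143.7 -45.8]
```

```bash
python3 - <<'E'
from h import *
for a in(84,76,68,60,52): print(a,rel(*target(a,-.09)))
E
```

```text
84 [-1.3, -3.1, -5.2, -5.8, 0.1, -0.4]
76 [-1.2, 5.8, 30.1, -13.8, 0.2, -0.4]
68 [-1.0, 19.5, 63.8, -21.8, 0.2, -0.4]
60 [-0.8, 37.8, 95.2, -29.8, 0.2, -0.4]
52 [-0.6, 60.3, 123.8, -37.8, 0.3, -0.4]
```

{"name": "drive_tool", "arguments": {
  "series": [
    [0, 0, 15, -8, 0, 0, 40],
    [0, 8, 35, -16, 0, 0, 20],
    [0, 20, 65, -24, 0, 0, 0],
    [0, 38, 96, -32, 0, 0, 0],
    [0, 60, 124, -40, 0, 0, 0]
  ]
}}

```text
clock: 12.7
tcp_pos: [0.5565, 0.062, 0.2375]
orientation: [-0.1, -1.027, 2.773]
contact_force: [0.4, 0.6, 0.7]
grip_width: -0.0003
```

```bash
python3 - <<'E'
from h import *
stt()
for a in(44,36,28,20,12): print(a,rel(*target(a,-.05)))
E
```

```text
t 12.7 stand xyz [  1.1 194.8 237.5] tilt 49.3 side 0.008 F [0.3 0.7 0.7] q [-0.77  0.6   0.28  1.62  0.47  1.55 -2.41] g -0.3
44 [0.4, 46.3, 32.6, -5.3, 0.5, -0.5]
36 [0.6, 54.0, 62.5, -13.3, 0.5, -0.4]
28 [1.0, 65.8, 90.9, -21.3, 0.5, -0.4]
20 [1.3, 81.5, 117.5, -29.3, 0.6, -0.4]
12 [1.6, 100.7, 141.6, -37.3, 0.6, -0.3]
```

{"name": "drive_tool", "arguments": {
  "series": [
    [0, 20, 32, -8, 0, 0, 0],
    [0, 45, 65, -16, 0, 0, 0],
    [1, 60, 95, -24, 0, 0, 0],
    [1, 80, 122, -32, 0, 0, 0],
    [1, 100, 150, -40, 0, 0, 0]
  ]
}}

```text
clock: 13.2
tcp_pos: [0.5224, -0.1086, 0.2884]
orientation: [-0.193, -1.943, 2.275]
contact_force: [0.8, 0.7, -1.2]
grip_width: 0.0
```

```bash
python3 - <<'E'
from h import *
stt()
P,R=target(0,0,0)
for y,z in((-.06,.23),(-.065,.075)): print(rel(O+SX*.001+SY*y+Z*z,R))
E
```

```text
t 13.2 stand xyz [  2.6  20.9 288.4] tilt 9.0 side 0.006 F [ 0.6  0.9 -1.2] q [-0.3   0.18  0.33  1.82  0.11  1.18 -1.78] g 0.0
[2.9, 70.3, 70.8, -9.0, 0.7, -0.3]
[3.6, 224.1, 51.6, -9.0, 0.7, -0.3]
```

{"name": "drive_tool", "arguments": {
  "series": [
    [1, 20, 45, -5, 0.5, 0, 0],
    [2, 60, 80, -9, 0.7, 0, 0],
    [2, 100, 77, -9, 0.7, 0, 0],
    [3, 150, 70, -9, 0.7, 0, 0],
    [3, 190, 64, -9, 0.7, 0, 0]
  ]
}}

```text
clock: 13.7
tcp_pos: [0.5018, -0.1995, 0.109]
orientation: [-0.224, -2.116, 2.114]
contact_force: [0.6, 1.4, -1.2]
grip_width: 0.0002
```

```bash
python3 - <<'E'
from h import *
stt()
P,R=target(0,0,0)
for y,z in((-.065,.075),): print(rel(O+SX*.001+SY*y+Z*z,R))
snap('scene','s11'); crop('s11',200,60,400,260,3,'s11c')
E
```

```text
t 13.7 stand xyz [  1.  -72.3 109. ] tilt -0.1 side 0.005 F [ 0.3  1.5 -1.2] q [-0.02  0.39  0.35  1.99 -0.19  0.78 -1.33] g 0.2
[0.1, 34.0, -7.3, 0.1, -0.0, -0.3]
```

View pics/s11c.png

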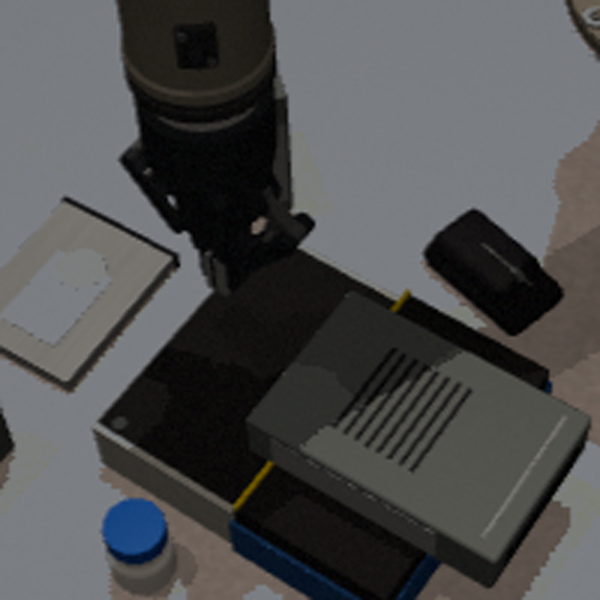

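{"name": "drive_tool", "arguments": {
  "series": [
    [0, 15, 0, 0, 0, -0.3, 0],
    [0, 29, 0, 0, 0, -0.3, 0],
    [0, 29, -15, 0, 0, -0.3, 0],
    [0, 29, -25, 0, 0, -0.3, 0],
    [0, 29, -32, 0, 0, -0.3, 0]
  ]
}}

```text
clock: 14.25
tcp_pos: [0.5059, -0.1643, 0.0754]
orientation: [-0.206, -2.114, 2.108]
contact_force: [0.6, 0.6, -0.4]
grip_width: 0.0003
```

```bash
python3 - <<'E'
from h import *
stt()
snap('scene','s12'); crop('s12',200,60,400,260,3,'s12c')
E
```

```text
t 14.25 stand xyz [ -2.2 -37.   75.4] tilt -0.1 side -0.008 F [ 0.4  0.7 -0.4] q [-0.07  0.44  0.33  2.02 -0.21  0.72 -1.37] g 0.3
```

View pics/s12c.png

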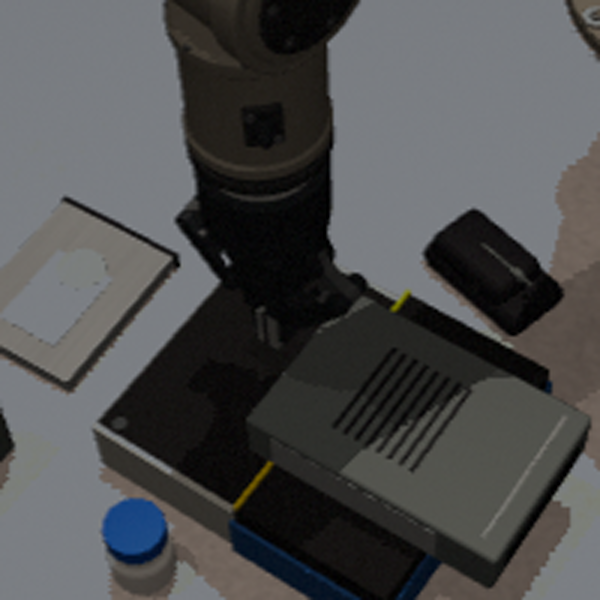

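{"name": "drive_tool", "arguments": {
  "series": [
    [0, 0, -2, 0, 0, 0, 0],
    [0, 0, -4, 0, 0, 0, 0],
    [0, 0, -6, 0, 0, 0, 0],
    [0, 0, -8, 0, 0, 0, 0]
  ]
}}

```text
clock: 14.7
tcp_pos: [0.5076, -0.1556, 0.0754]
orientation: [-0.205, -2.115, 2.108]
contact_force: [-0.7, 0.4, -0.8]
grip_width: 0.0
```

```bash
python3 - <<'E'
from h import *
stt()
E
```

```text
t 14.7 stand xyz [ -2.2 -28.1  75.4] tilt -0.1 side -0.008 F [-0.7  0.2 -0.8] q [-0.08  0.44  0.33  2.03 -0.21  0.72 -1.39] g 0.0
```

{"name": "drive_tool", "arguments": {
  "series": [
    [0, 0, -1.5, 0, 0, 0, 0],
    [0, 0, -3, 0, 0, 0, 0]
  ]
}}

```text
clock: 14.9
tcp_pos: [0.5082, -0.1528, 0.0754]
orientation: [-0.206, -2.115, 2.108]
contact_force: [-0.5, -0.2, -0.4]
grip_width: -0.0001
```

{"name": "drive_tool", "arguments": {
  "series": [
    [0, 0, -1.5, 0, 0, 0, 0],
    [0, 0, -3, 0, 0, 0, 0]
  ]
}}

```text
clock: 15.1
tcp_pos: [0.5084, -0.1513, 0.0754]
orientation: [-0.207, -2.112, 2.109]
contact_force: [-1.9, -4.5, 0.1]
grip_width: 0.0003
```

```bash
python3 - <<'E'
from h import *
stt()
snap('scene','s13'); crop('s13',200,80,400,280,3.5,'s13c')
E
```

```text
t 15.1 stand xyz [ -2.4 -23.8  75.4] tilt -0.0 side -0.008 F [-0.9 -4.8  0.1] q [-0.09  0.44  0.33  2.03 -0.21  0.72 -1.4 ] g 0.3
```

View pics/s13c.png

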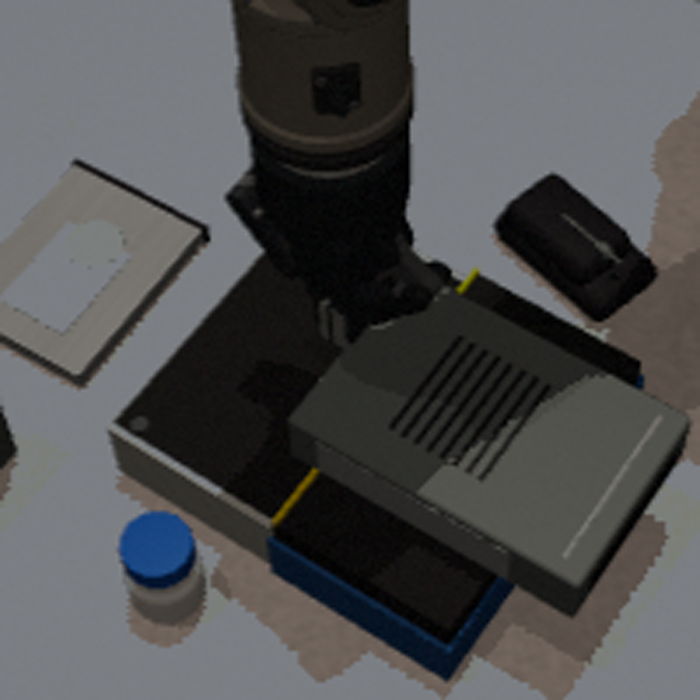

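{"name": "drive_tool", "arguments": {
  "series": [
    [0, 0, -2, 0, 0, 0, 0],
    [0, 0, -3, 0, 0, 0, 0],
    [0, 0, -4, 0, 0, 0, 0]
  ]
}}

```text
clock: 15.45
tcp_pos: [0.5088, -0.1486, 0.0754]
orientation: [-0.208, -2.11, 2.11]
contact_force: [-1.4, -4.7, 0.7]
grip_width: -0.0
```

```bash
python3 - <<'E'
from h import *
stt()
E
```

```text
t 15.45 stand xyz [ -2.6 -21.   75.4] tilt 0.0 side -0.008 F [-0.4 -4.9  0.7] q [-0.1   0.44  0.33  2.03 -0.21  0.72 -1.41] g -0.0
```

{"name": "drive_tool", "arguments": {
  "series": [
    [0, 0, -2, 0, 0, 0, 0],
    [0, 0, -3.5, 0, 0, 0, 0],
    [0, 0, -5, 0, 0, 0, 0]
  ]
}}

```text
clock: 15.75
tcp_pos: [0.5093, -0.1451, 0.0754]
orientation: [-0.209, -2.108, 2.11]
contact_force: [-2.0, -5.6, 0.8]
grip_width: 0.0001
```

```bash
python3 - <<'E'
from h import *
stt()
snap('scene','s14'); crop('s14',200,80,400,280,3.5,'s14c')
E
```

```text
t 15.75 stand xyz [ -2.7 -17.6  75.4] tilt 0.1 side -0.008 F [-0.8 -5.9  0.8] q [-0.11  0.44  0.33  2.03 -0.21  0.72 -1.42] g 0.1
```

View pics/s14c.png

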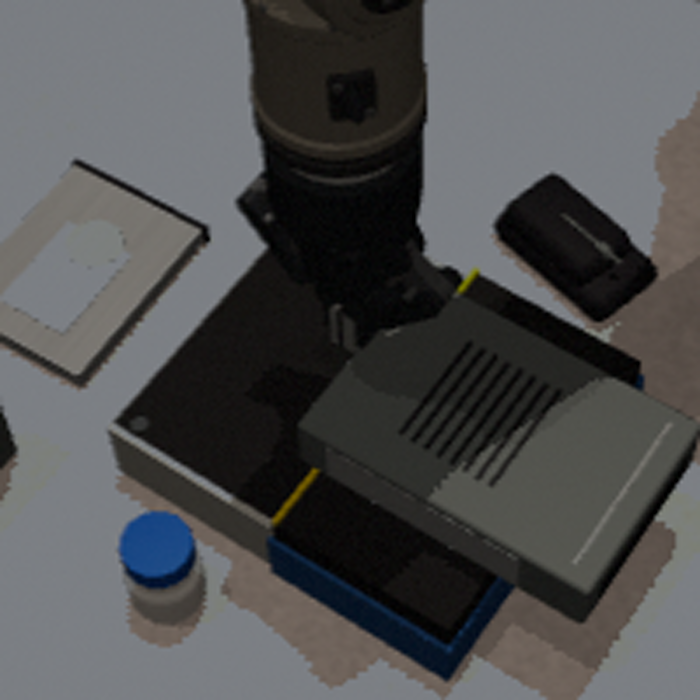

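Moved about 6–7 mm, still square. Back off, then go up and clear for a final look.

{"name": "drive_tool", "arguments": {
  "series": [
    [0, 0, 10, 0, 0, 0, 0],
    [0, 0, 35, 0, 0, 0, 0],
    [0, -45, 40, 0, 0, 0, 0],
    [0, -90, 40, 0, 0, 0, 0],
    [0, -135, 40, 0, 0, 0, 0]
  ]
}}

```text
clock: 16.3
tcp_pos: [0.5018, -0.1843, 0.2119]
orientation: [-0.209, -2.108, 2.109]
contact_force: [1.4, -0.1, -0.9]
grip_width: -0.0002
```

{"name": "drive_tool", "arguments": {
  "series": [
    [0, -50, 0, 0, 0, 0, 0],
    [10, -70, 40, 0, 0, 0, 0],
    [20, -70, 90, 0, 0, 0, 0],
    [30, -70, 140, 0, 0, 0, 0],
    [40, -70, 190, 0, 0, 0, 0]
  ]
}}

```text
clock: 16.8
tcp_pos: [0.4247, -0.3607, 0.2831]
orientation: [-0.209, -2.11, 2.109]
contact_force: [1.2, -0.4, 0.3]
grip_width: 0.0001
```

{"name": "drive_tool", "arguments": {
  "series": [
    [10, 0, 50, 0, 0, 0, 0],
    [20, 0, 100, 0, 0, 0, 0],
    [30, 0, 150, 0, 0, 0, 0],
    [30, 0, 150, 0, 0, 0, 0],
    [30, 0, 150, 0, 0, 0, 0]
  ]
}}

```text
clock: 17.3
tcp_pos: [0.363, -0.5028, 0.2831]
orientation: [-0.212, -2.107, 2.107]
contact_force: [0.1, 0.1, 0.8]
grip_width: 0.0002
```

```bash
python3 - <<'E'
from h import *
stt()
snap('scene','s15');snap('top','t15')
crop('s15',200,80,400,280,3.5,'s15c')
crop('t15',220,140,440,340,3.5,'t15c')
E
```

```text
t 17.3 stand xyz [ -72.8 -397.6  283.1] tilt 0.0 side -0.009 F [0.1 0.1 0.8] q [ 0.4   0.37  0.59  1.63 -0.21  1.21 -0.74] g 0.2
```

View pics/s15c.png

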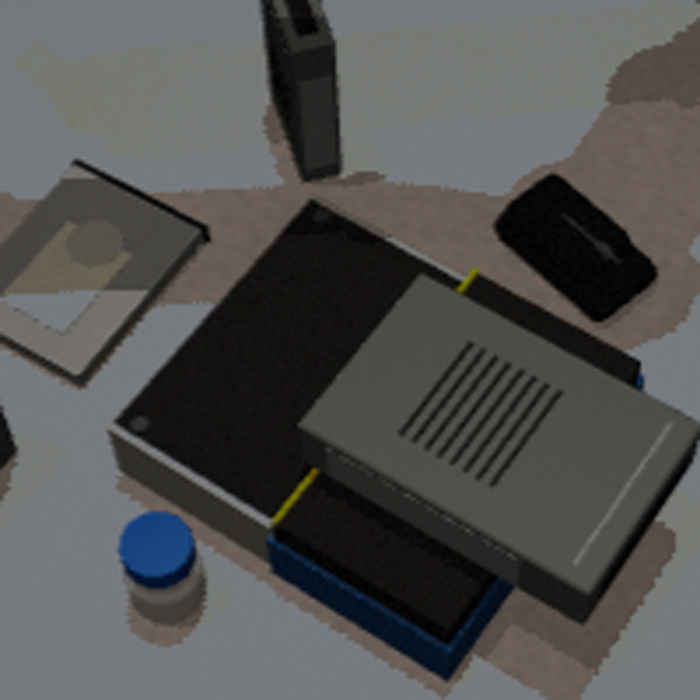

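View pics/t15c.png

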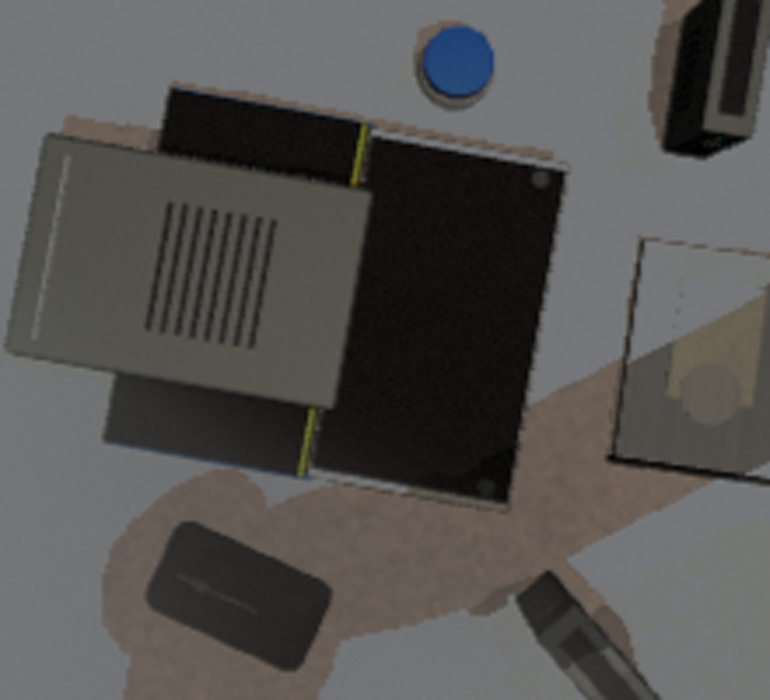

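```bash
python3 - <<'E'
from h import *
def T(p,z): return onz('top',(220+p[0]/3.5,140+p[1]/3.5),z)
def S(p,z): return onz('scene',(200+p[0]/3.5,80+p[1]/3.5),z)
def show(n,f,L,z):
    print(n)
    for p in L:
        q=f(p,z); print('  ',np.round([(q-O)@SX*1e3,(q-O)@SY*1e3],1))
show('T foot +x,-x, top -x,+x',T,[(371,192),(335,408),(5,352),(45,134)],.10)
show('S foot -x,+x, top +x',S,[(421,274),(300,425),(585,593)],.10)
stt(); r.hand_in()
E
```

```text
T foot +x,-x, top -x,+x
   [ 59.7 -10.8]
   [-57.5 -12.4]
   [-59.4 166.6]
   [ 59.4 167.3]
S foot -x,+x, top +x
   [-55.6  -7.3]
   [61.1 -6.4]
   [ 61.3 168.3]
t 17.4 stand xyz [ -70.8 -394.6  283.1] tilt -0.0 side -0.008 F [-0.1 -0.1 -0.3] q [ 0.4   0.37  0.59  1.63 -0.21  1.21 -0.74] g 0.1
the job is handed in; nothing more can be done
```

The computer is lying flat on its broad side on the pad, square with the stand, and the job was handed in at 17.4 s with the arm well clear of everything.

- **Tipping and lowering:** I put the fingers either side of the top, a few mm wider than the box. One finger pushed it over the step, and the other carried it down until it rested on the pad. It was not squeezed; the highest force I read on the way down was about 3 N.
- **Correction:** After I let go, the pictures showed the foot about 6–8 mm short of where it should be. I pushed the foot end about 6–7 mm towards +y with closed fingers, at about 5–6 N.
- **Last checks:**
  - The foot is within a few mm of the wanted 10 mm behind the step edge. The top view puts it 10–12 mm behind and the scene view 6–7 mm, and raw step readings in the two views differ by about 4 mm.
  - The top end is at about 167 mm in both views against the wanted 170 mm, so it juts out about 52 mm instead of 55 mm.
  - It is turned by less than about 0.5° and is within about 3 mm of centre.
  - By eye, the mouse, jar and drive are where they were in the earlier pictures; I did not re-measure them. The wrist force at the end was about zero.

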